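# Bleed the blue air canister

## Robot

A 7-joint arm with a two-finger parallel gripper is mounted at the origin on the work surface. World frame = base frame: x ahead of the robot, y to its left, z up, the work surface at z = 0. Lengths are in m, angles in rad, forces in N, time in s.
With the tool pointing down it reaches from about 0.425 to 0.875 m from the base axis. Payload 4.7 kg.
Tool frame: the origin (TCP) lies between the finger pads; the fingertips stand 14 mm ahead of it and the grasp point (between the pads) lies 5 mm behind it; z points along the fingers, y is the line along which they close (so a half turn about z gives the same grasp; the last joint's range is limited). The gripper opens to 87 mm and grips with 3 to 60 N. Pads are 19 mm wide; open, the fingers measure 117 mm over their backs; the gripper's body (75 mm by 190 mm) begins 51 mm behind the grasp point.
Start: joints at [1.267, 0.321, -0.07, 1.45, 0.023, 1.371, -0.057], TCP at [0.203, -0.617, 0.202] pointing down, gripper open.
Joint ranges: [-2.86, 2.86], [-0.3, 2.09], [-1.38, 1.24], [0.06, 2.45], [-1.56, 4.7], [0.09, 2.05], [-2.69, 2.69]. Speed limits (rad/s): [2.57, 2.57, 3.14, 3.14, 3.14, 3.14, 3.14].

## Interface

Orientations are given as a rotation vector (axis times angle).
In Python, from bench import ctrl gives the robot as it stands.
- The arm moves only by the shell command python3 -m inch 'ROWS' [OPENING] [FORCE]. ROWS is JSON, a list of rows, each a list of 6 numbers: the shift along the world's x, y, z in mm, then the turn, a rotation vector about the world's x, y, z in degrees. In form: [[tx, ty, tz, rx, ry, rz], ...]. A call has 1 to 20 rows; each row is the pose to reach, as a shift and turn from the pose commanded when the call began; what a row does not reach only later rows make up. A row lasts 1/8 s, in which the tool goes at most 62.5 mm and 10.7 degrees, less where a joint would pass 70% of its speed; a pose out of reach is approached as far as the arm can. A call with a gripper value outside its range is refused whole. OPENING is the finger opening in mm, from 0 to 87, set as the call begins (- or left out, the last holds). The fingers move at their own pace and stop on an object; FORCE is the grip in N (left out, the last holds). Time passes only in rows, so rows that repeat a pose let the fingers close. It gives the time, the measured TCP pose, the force, the opening and the grip force at its end, in the units of the state.
- ctrl.get_state(): the state, without advancing time (a new reading comes with each control period).
- ctrl.get_image(name): name is "side" or "top"; returns (picture, depth): 480x640x3 uint8, red, green, blue; 480x640 float32, m along the optical axis (not along the pixel's ray), 0 where there is no reading.
- ctrl.camera_params(name): a dict with "mtx" (3x3 intrinsics, pixels), "T" (4x4, takes a point from camera to world coordinates). Camera axes: x right, y down, z forward; pixel columns grow to the right and rows downward; lengths in m; the calibration is good to about 2 mm. A picture is of the moment at which its call begins. camera_params takes no time and is no camera call.
- ctrl.close_job(): hands the job in; it is judged then, once.
The state is a dict: "time": time; "joint_positions": joint angles; "qd": joint speeds; "joint_torque": joint torques, N m; "position": TCP position; "tool_rot": TCP orientation; "ft_force": force on the tool from outside, world axes, zero at the start; "torque": the same for the moment, N m; "grip_width": opening from 0.0 (shut) to 1.0 (fully open); "grip_force": force on a finger pad.
Only numpy, scipy, OpenCV 4.12 (cv2) and the standard library are available. Lean on these libraries where they do the work, as an engineer would, in place of code of your own. Each camera call takes 0.05 s, during which the arm holds its last target. There are 200 camera calls.

## Task

Let the air out of the blue sprayer canister: unscrew the tiny brass lock nut on its valve all the way up to its stop (about three quarters of a turn, anticlockwise from above), then gently press the freed steel tip above the nut fully down and hold it down for two seconds. Let the tip spring back, leave the nut unscrewed, and leave the red canister and everything else on the bench alone.

Things in the scene. Friction and masses are not known exactly. Their poses are not given: they have to be found in the camera images.
- valve_neck (a point): Point on the vertical valve axis at the top of the brass neck (26 mm across) of the BLUE canister, 130 mm above the bench. The canister (96 mm across, on a 116 mm square plate) is bolted down. Above the neck, all centred on this axis: a bare steel stem 10 mm across, free all round for fingers, the brass knurled lock nut, then the steel tip.
- nut_about (a point): Nominal centre of the blue canister's tight lock nut (brass, knurled, 14 mm across, 10 mm tall), on the valve axis 33 mm above valve_neck. Not a measurement: how far the stem stands out differs and is unknown, so the nut and tip really sit up to 7 mm higher or lower. The nut also climbs 1.1 mm per rad unscrewed, 5 mm in all.
- tip_about (a point): Nominal end of the blue canister's steel valve tip (a pin 6 mm across, flat end), on the axis 48 mm above valve_neck. Not a measurement: the real end is up to 7 mm higher or lower (together with the nut) and must be found by touch. It stands 10 mm above the tight nut, 5 mm above the unscrewed nut, and does not climb as the nut turns.
- nut (a joint): Turn of the blue canister's lock nut in rad: 0 = tight, grows anticlockwise seen from above, 4.7 = fully unscrewed, at its stop (captive, it does not come off). It starts anywhere from 0 to 0.8. It turns stiffly (0.04 N m) and stays where it is left. The tight nut blocks the tip: the tip can only go down as far as the nut has climbed.
- pin (a joint): How far the blue canister's valve tip is pressed down, in m: 0 = up (its spring returns it), 0.004 = fully down on a hard stop. The spring needs 4 N to start and 8 N when fully down. More than 16 N on the tip (its collider is pin_c0), even for a moment, bends it.
- red_center (a point): Centre of the RED canister, the same in shape and size as the blue one, with the same valve on top; this point is on its axis, 60 mm above the bench. Bolted down. Leave it alone.
- ink_jar_mid (a point): Centre of a loose black ink jar, 72 mm across, 95 mm tall.
- tape_roll_mid (a point): Centre of a loose yellow tape roll lying flat, 76 mm across, 45 mm tall.
- wood_block_mid (a point): Centre of a loose pale wooden block, 60 by 100 by 40 mm tall.
- ink_pot_mid (a point): Centre of a loose blue ink pot with a white cap, 60 mm across, 70 mm tall.
- squeegee_mid (a point): Centre of the wooden handle of a loose squeegee with a green blade, 240 mm long, 45 mm tall.
- spatula_mid (a point): A point on a loose spatula lying flat with a wooden handle, about its middle.

How it is judged:
By the outcome, as a careful person would: the job done as asked, in the order asked, and still so for the second after the job is handed in, with the robot touching nothing.
It also fails if it takes over 70 s, if anything falls off the work surface, if the arm or the gripper's body presses on something with over 40 N, if the wrist force passes 120 N, or if a joint passes its speed limit or range.

## Working session

There is one attempt and no reset: what is moved stays moved. The work goes in short steps, Python scripts to look and compute and a shell command to move; the robot and the scene stay as the last step left them, time stands still between calls to the robot, and variables do not carry over. Pictures are saved under pics/ and viewed, at most 10 in all, crops included, and the job is handed in when it is done.

```bash
ls; mkdir -p pics; python3 - <<'E'
from bench import ctrl
import cv2,numpy as np
for n in("side","top"):
    p,d=ctrl.get_image(n); cv2.imwrite(f"pics/{n}0.png",p[:,:,::-1]); np.save(f"pics/{n}0.npy",d)
    c=ctrl.camera_params(n); print(n,np.round(c["mtx"],1).tolist(),np.round(c["T"],3).tolist())
s=ctrl.get_state(); print({k:np.round(v,3).tolist() for k,v in s.items()})
E
```

```text
pics
side [[512.3, 0.0, 311.9], [0.0, 512.3, 230.2], [0.0, 0.0, 1.0]] [[-0.833, -0.256, 0.49, -0.12], [-0.552, 0.421, -0.719, 0.858], [-0.023, -0.87, -0.492, 0.777], [0.0, 0.0, 0.0, 1.0]]
top [[589.9, 0.0, 325.6], [0.0, 589.9, 235.2], [0.0, 0.0, 1.0]] [[0.01, -0.994, 0.113, 0.31], [-1.0, -0.01, -0.001, -0.065], [0.002, -0.113, -0.994, 1.747], [0.0, 0.0, 0.0, 1.0]]
{'time': 0.1, 'joint_positions': [1.267, 0.322, -0.07, 1.452, 0.023, 1.371, -0.057], 'qd': [-0.001, -0.001, -0.001, -0.002, 0.0, -0.001, 0.0], 'joint_torque': [0.0, -49.257, -0.406, -31.34, -0.064, 0.039, 0.0], 'position': [0.203, -0.617, 0.201], 'tool_rot': [-3.1, -0.497, 0.001], 'ft_force': [-0.468, -0.139, 0.381], 'torque': [0.039, 0.012, 0.037], 'grip_force': 0.0, 'grip_width': 0.999}
```

View pics/side0.png

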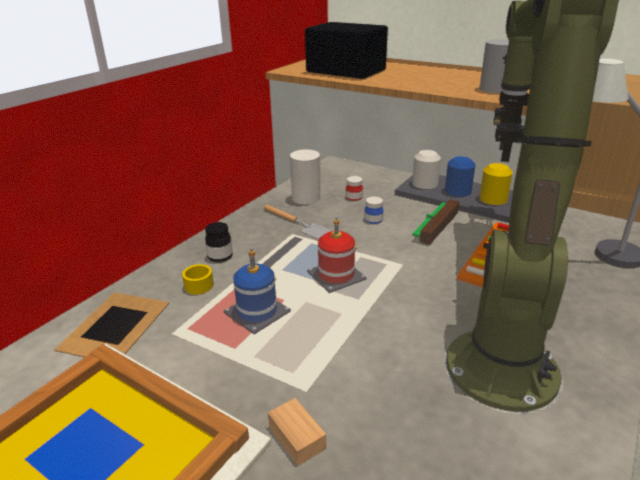

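View pics/top0.png

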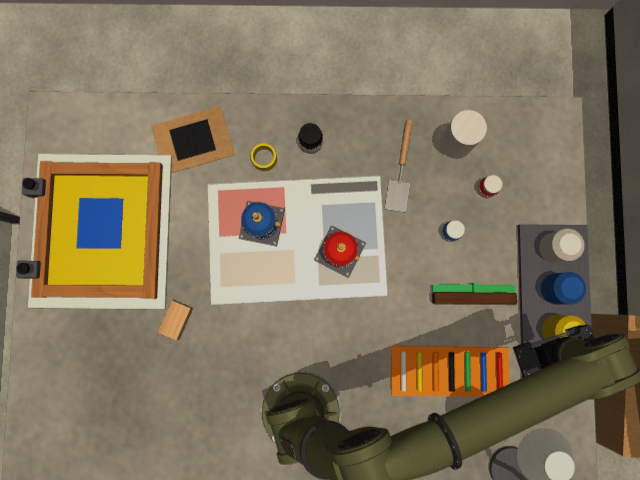

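The side view shows the blue valve near (254,258) and the red one near (336,225). In the top view the blue valve is near (257,217) and the red one near (341,247). I'll enlarge the blue valve in both views.

```bash
python3 - <<'E'
import cv2,numpy as np
a=cv2.imread("pics/side0.png")[240:290,230:280]; b=cv2.imread("pics/top0.png")[192:242,234:284]
f=lambda i:cv2.resize(i,(400,400),interpolation=cv2.INTER_NEAREST)
cv2.imwrite("pics/c0.png",np.hstack([f(a),f(b)]))
E
```

```text
(no output)
```

View pics/c0.png

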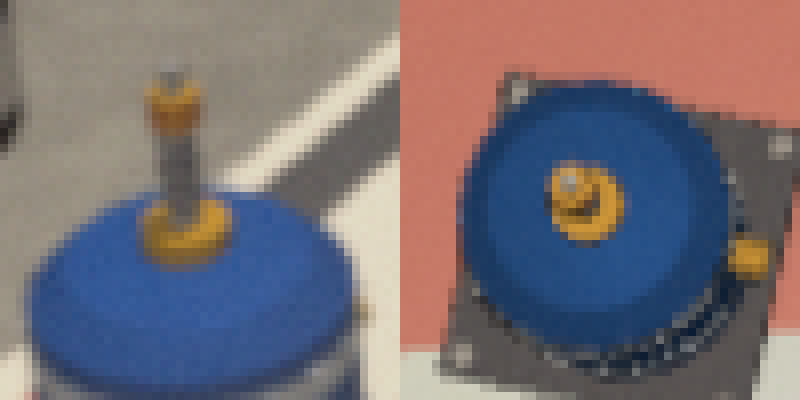

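The crop shows, in the side view: neck top centre ≈(253.4,267.2), nut centre ≈(251.6,253.5), tip end ≈(251.6,248.7). In the top view: neck ≈(257.5,217.2), tip ≈(255.5,214.6).

```bash
cat > h.py <<'E'
from bench import ctrl
import cv2,numpy as np
from scipy.optimize import least_squares
def proj(n,P):
    c=ctrl.camera_params(n); q=np.linalg.inv(c["T"])@np.append(P,1); u=c["mtx"]@q[:3]; return u[:2]/u[2]
def ray(n,uv,z):
    c=ctrl.camera_params(n); T=c["T"]; r=T[:3,:3]@np.linalg.inv(c["mtx"])@[*uv,1]; return T[:3,3]+r*(z-T[2,3])/r[2]
E
python3 - <<'E'
from h import *
obs=[("side",(253.4,267.2),0),("side",(251.6,253.5),1),("side",(251.6,248.7),2),("top",(257.5,217.2),0),("top",(255.5,214.6),2)]
zs=lambda v:[.13,v[2],v[2]+.0125+0.0025]
r=least_squares(lambda v:np.concatenate([proj(n,[v[0],v[1],zs(v)[k]])-uv for n,uv,k in obs]),[.6,0,.163])
print(r.x.round(4),r.fun.round(2))
for n,uv,k in obs: print(n,k,ray(n,uv,zs(r.x)[k]).round(4))
print("red",ray("top",(341,247),.17).round(3), ray("side",(336,225),.17).round(3))
print("jar",ray("top",(311,135),.095).round(3),"tape",ray("top",(264,156),.045).round(3))
s=ctrl.get_state();import scipy.spatial.transform as t
print(t.Rotation.from_rotvec(s["tool_rot"]).as_matrix().round(3))
E
```

```text
[0.544  0.1238 0.1649] [ 0.2  -0.31  0.78  0.47  0.25 -0.41 -0.48 -0.51 -0.59 -0.59]
side 0 [0.5436 0.1251 0.13  ]
side 1 [0.5468 0.1232 0.1649]
side 2 [0.5434 0.1255 0.1799]
top 0 [0.5426 0.1225 0.13  ]
top 2 [0.5425 0.1222 0.1799]
red [ 0.458 -0.108  0.17 ] [ 0.448 -0.081  0.17 ]
jar [ 0.788 -0.022  0.095] tape [0.737 0.117 0.045]
[[ 0.95   0.312 -0.001]
 [ 0.312 -0.95   0.002]
 [-0.    -0.002 -1.   ]]
```

The blue valve axis is at about (0.544, 0.124), with the nut centre at z≈0.165. I'll lift, swing around and stop above the valve.

```bash
python3 -m inch '[[0,0,60,0,0,0],[0,0,120,0,0,0],[50,36,120,0,0,0],[100,72,120,0,0,0],[150,108,120,0,0,0],[200,145,120,0,0,0],[250,181,120,0,0,0],[297,217,120,0,0,0],[302,275,120,0,0,0],[307,335,120,0,0,0],[312,395,120,0,0,0],[317,455,120,0,0,0],[322,515,120,0,0,0],[327,575,120,0,0,0],[332,635,120,0,0,0],[337,690,120,0,0,0],[341,741,120,0,0,0],[341,741,120,0,0,0],[341,741,120,0,0,0]]' 87 20; python3 -c "
from h import *
s=ctrl.get_state(); print({k:np.round(v,3).tolist() for k,v in s.items()})"
```

```text
time: 2.48
position: [0.5441, 0.1226, 0.3217]
tool_rot: [3.101, 0.496, -0.002]
ft_force: [0.0, -0.8, -0.9]
grip_width: 1.001
grip_force: 0.0
{'time': 2.475, 'joint_positions': [0.319, 0.138, -0.657, 1.464, 0.085, 1.57, -1.588], 'qd': [0.023, -0.005, 0.024, -0.0, 0.001, 0.001, -0.003], 'joint_torque': [-1.492, -34.198, -3.871, -31.981, -0.228, -0.095, -0.003], 'position': [0.544, 0.123, 0.322], 'tool_rot': [3.101, 0.496, -0.002], 'ft_force': [0.024, -0.786, -0.9], 'torque': [0.021, -0.006, 0.004], 'grip_force': 0.0, 'grip_width': 1.001}
```

```bash
python3 -m inch '[[0,1,0,0,0,-10],[0,1,0,0,0,-20],[0,1,0,0,0,-30],[0,1,-30,0,0,-40],[0,1,-60,0,0,-50],[0,1,-90,0,0,-50],[0,1,-120,0,0,-50],[0,1,-145,0,0,-50],[0,1,-162,0,0,-50],[0,1,-162,0,0,-50],[0,1,-162,0,0,-50],[0,1,-162,0,0,-50]]' 26 10; python3 -c "
from h import *
s=ctrl.get_state(); print({k:np.round(s[k],3).tolist() for k in ('joint_positions','tool_rot','torque')})
a=ctrl.get_image('side')[0][230:290,220:280,::-1]; b=ctrl.get_image('top')[0][185:245,226:286,::-1]
f=lambda i:cv2.resize(i,(400,400),interpolation=cv2.INTER_NEAREST)
cv2.imwrite('pics/c1.png',np.hstack([f(a),f(b)]))"
```

```text
time: 3.98
position: [0.5449, 0.1247, 0.1614]
tool_rot: [-3.021, 0.86, -0.003]
ft_force: [-0.0, -0.4, -0.2]
grip_width: 0.3
grip_force: 0.0
{'joint_positions': [0.258, 0.195, -0.594, 1.721, 0.115, 1.258, -2.488], 'tool_rot': [-3.021, 0.86, -0.003], 'torque': [0.075, 0.039, 0.002]}
```

View pics/c1.png

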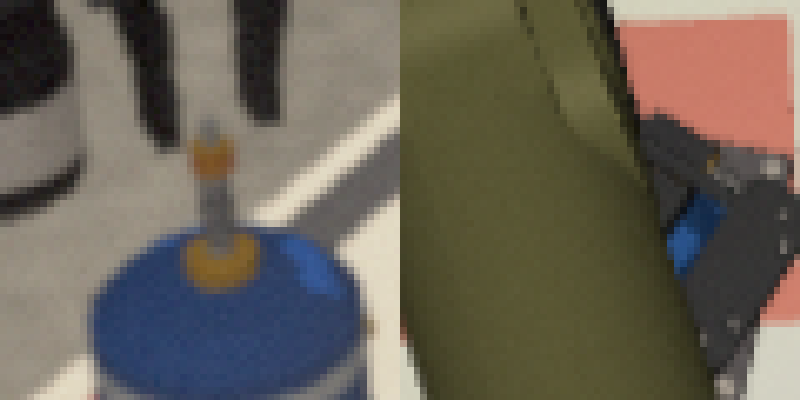

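The fingertips end near (245,252) and (260,248) in the side view, which is higher than I'd expect if they straddled the nut (252,254). I'll check this against the projection.

```bash
python3 - <<'E'
from h import *
from scipy.spatial.transform import Rotation as R
s=ctrl.get_state(); M=R.from_rotvec(s["tool_rot"]).as_matrix(); p=np.array(s["position"])
print(M.round(3),s["position"],s["grip_width"])
for dy in(-.013,0,.013): 
    for dx in (-.0095,.0095): print(dy,dx,proj("side",p+M@[dx,dy,.014]).round(1))
print("tip",proj("side",[.544,.124,.18]),"neck",proj("side",[.544,.124,.13]))
E
```

```text
[[ 0.85  -0.527  0.001]
 [-0.527 -0.85   0.   ]
 [ 0.001 -0.001 -1.   ]] [0.54459544 0.12469833 0.16104803] 0.2967852763123895
-0.013 -0.0095 [248.5 264.2]
-0.013 0.0095 [245.8 260.1]
0 -0.0095 [253.9 262.8]
0 0.0095 [251.2 258.7]
0.013 -0.0095 [259.4 261.4]
0.013 0.0095 [256.6 257.3]
tip [251.81363163 248.28647009] neck [253.57107617 266.92517194]
```

```bash
python3 - <<'E'
from h import *
p,d=ctrl.get_image("side"); c=ctrl.camera_params("side")
def w(u,v):
    z=d[v,u]; return (c["T"]@np.append(z*np.linalg.inv(c["mtx"])@[u,v,1],1))[:3].round(3)
for u,v in [(244,235),(244,242),(244,248),(245,250),(244,254),(244,258),(259,235),(259,242),(259,246),(260,250),(260,255),(252,249),(252,253),(252,254)]: print(u,v,p[v,u],w(u,v))
a=p[120:300,150:390,::-1]; cv2.imwrite("pics/c2.png",cv2.resize(a,(800,600),interpolation=cv2.INTER_CUBIC))
E
```

```text
244 235 [34 29 29] [0.546 0.143 0.223]
244 242 [33 31 29] [0.544 0.147 0.208]
244 248 [32 25 28] [0.547 0.146 0.192]
245 250 [39 34 35] [0.548 0.143 0.184]
244 254 [149 141 126] [ 0.746 -0.064 -0.002]
244 258 [154 147 132] [ 0.728 -0.043  0.001]
259 235 [30 29 18] [0.525 0.118 0.217]
259 242 [36 33 31] [0.529 0.115 0.197]
259 246 [37 32 32] [0.527 0.118 0.188]
260 250 [140 133 119] [ 0.719 -0.103 -0.001]
260 255 [145 136 124] [ 0.703 -0.084 -0.002]
252 249 [112 107  98] [ 0.741 -0.094  0.   ]
252 253 [122  83  42] [0.539 0.13  0.173]
252 254 [122  82  42] [0.54  0.13  0.169]
```

View pics/c2.png

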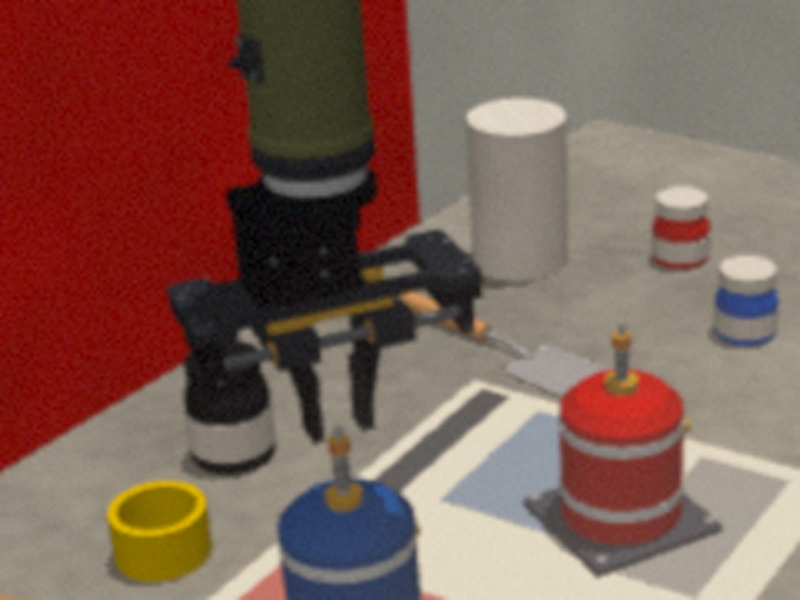

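The fingertips show at z≈0.18 in the depth image, against the expected 0.147, while their x,y match. I'll check whether the same offset was there at the start.

```bash
python3 - <<'E'
from h import *
print(np.round(ctrl.get_state()["position"],4))
c=ctrl.camera_params("side"); K=np.linalg.inv(c["mtx"])
def cloud(d):
    v,u=np.nonzero(d>0); z=d[v,u]; P=(K@np.stack([u,v,np.ones_like(u)])*z).T@c["T"][:3,:3].T+c["T"][:3,3]; return P,u,v
def low(d,p,r):
    P,u,v=cloud(d); m=(np.hypot(P[:,0]-p[0],P[:,1]-p[1])<r)&(P[:,2]>.1); i=np.argsort(P[m][:,2])[:8]; print(P[m][i].round(3).tolist(),list(zip(u[m][i],v[m][i])))
low(np.load("pics/side0.npy"),(.203,-.617),.07)
d=ctrl.get_image("side")[1]
P,u,v=cloud(d); m=(np.hypot(P[:,0]-.5446,P[:,1]-.1247)<.05)&(P[:,2]>.14)
for k in range(238,262,2):
    mm=m&(v==k); print(k,[(a,*q) for a,q in zip(u[mm],(P[mm]*1000).round(0).astype(int).tolist())][:30:2])
E
```

```text
[0.5445 0.1246 0.1608]
[[0.185, -0.569, 0.221], [0.19, -0.566, 0.221], [0.219, -0.649, 0.222], [0.18, -0.57, 0.222], [0.226, -0.653, 0.222], [0.192, -0.562, 0.222], [0.224, -0.654, 0.222], [0.196, -0.559, 0.223]] [(np.int64(505), np.int64(161)), (np.int64(503), np.int64(161)), (np.int64(501), np.int64(150)), (np.int64(507), np.int64(161)), (np.int64(499), np.int64(149)), (np.int64(502), np.int64(161)), (np.int64(500), np.int64(149)), (np.int64(500), np.int64(161))]
238 [(np.int64(239), 557, 147, 214), (np.int64(241), 547, 152, 220), (np.int64(243), 544, 149, 220), (np.int64(245), 545, 142, 215), (np.int64(256), 538, 114, 204), (np.int64(258), 529, 118, 208), (np.int64(260), 525, 115, 208)]
240 [(np.int64(239), 564, 141, 204), (np.int64(241), 547, 152, 215), (np.int64(243), 546, 147, 213), (np.int64(245), 543, 144, 212), (np.int64(256), 534, 119, 202), (np.int64(258), 530, 117, 202), (np.int64(260), 525, 116, 204)]
242 [(np.int64(240), 559, 144, 202), (np.int64(242), 544, 153, 211), (np.int64(244), 546, 145, 207), (np.int64(255), 544, 111, 190), (np.int64(257), 531, 119, 198), (np.int
[... 777 characters left out ...]
4), (np.int64(244), 545, 149, 188), (np.int64(246), 546, 142, 184), (np.int64(251), 543, 128, 178)]
252 [(np.int64(243), 549, 149, 182), (np.int64(245), 546, 146, 181), (np.int64(248), 549, 132, 173), (np.int64(250), 548, 127, 170), (np.int64(252), 542, 127, 172), (np.int64(254), 541, 121, 170)]
254 [(np.int64(248), 547, 135, 170), (np.int64(250), 543, 133, 170), (np.int64(252), 540, 129, 169), (np.int64(254), 541, 122, 165)]
256 [(np.int64(249), 549, 131, 162), (np.int64(251), 545, 128, 161), (np.int64(253), 542, 125, 161)]
258 [(np.int64(249), 548, 132, 157), (np.int64(251), 544, 130, 158), (np.int64(253), 542, 126, 156)]
260 [(np.int64(250), 547, 131, 152), (np.int64(252), 543, 128, 152)]
```

The same ~34 mm offset was there at the start, so the fingertips sit higher than documented. As a test I'll close gently to 11 mm. The 14 mm nut would stop the fingers and the 6 mm pin would not.

```bash
python3 -m inch '[[0,0,0,0,0,0],[0,0,0,0,0,0],[0,0,0,0,0,0],[0,0,0,0,0,0]]' 11 3; python3 -m inch '[[0,0,0,0,0,0],[0,0,0,0,0,0],[0,0,0,0,0,0]]' 26 3
```

```text
time: 4.68
position: [0.5441, 0.1245, 0.1602]
tool_rot: [3.021, -0.86, -0.0]
ft_force: [-0.7, -0.1, -0.3]
grip_width: 0.131
grip_force: 0.0
time: 5.05
position: [0.5441, 0.1245, 0.1602]
tool_rot: [3.021, -0.86, -0.0]
ft_force: [0.4, -0.5, 0.3]
grip_width: 0.288
grip_force: 0.0
```

The fingers closed to 11 mm without touching the nut, so the real TCP is about 34 mm higher than reported. I'll go down by that much and close gently on the nut.

```bash
python3 -m inch '[[0,0,0,0,0,0],[0,0,-8,0,0,0],[0,0,-16,0,0,0],[0,0,-24,0,0,0],[0,0,-32,0,0,0],[0,0,-32,0,0,0]]' 40 3; python3 -m inch '[[0,0,0,0,0,0],[0,0,0,0,0,0],[0,0,0,0,0,0],[0,0,0,0,0,0],[0,0,0,0,0,0],[0,0,0,0,0,0]]' 8 4; python3 -c "
from h import *
a=ctrl.get_image('side')[0][230:290,214:294,::-1]
cv2.imwrite('pics/c3.png',cv2.resize(a,(800,600),interpolation=cv2.INTER_CUBIC))"
```

```text
time: 5.8
position: [0.5435, 0.1244, 0.1272]
tool_rot: [3.021, -0.86, -0.003]
ft_force: [-0.2, -0.1, 0.5]
grip_width: 0.458
grip_force: 0.0
time: 6.55
position: [0.5446, 0.1251, 0.1285]
tool_rot: [-3.021, 0.86, -0.001]
ft_force: [2.5, 2.3, 0.6]
grip_width: 0.159
grip_force: 4.0
```

View pics/c3.png

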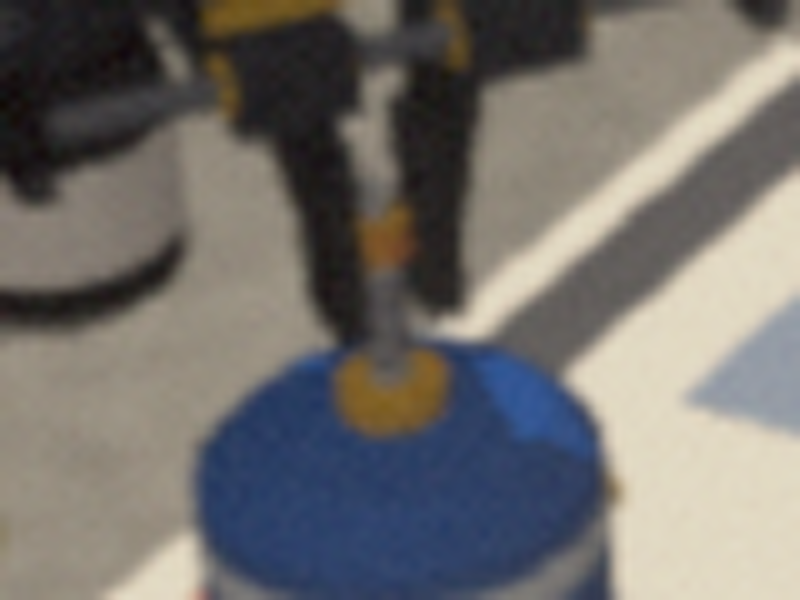

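The fingers now hold the nut (opening 13.8 mm), which sits at crop (385,235), mid-height on the pads. The side force suggests a shift of about 1 mm towards +x+y, so I'll centre and then firm the grip.

```bash
python3 -m inch '[[0.6,0.9,0,0,0,0],[0.6,0.9,0,0,0,0],[0.6,0.9,0,0,0,0],[0.6,0.9,0,0,0,0]]' 8 4; python3 -m inch '[[0,0,0,0,0,0],[0,0,0,0,0,0],[0,0,0,0,0,0]]' 8 25
```

```text
time: 7.1
position: [0.5446, 0.1251, 0.1283]
tool_rot: [3.021, -0.861, -0.0]
ft_force: [-1.0, -0.6, 2.6]
grip_width: 0.16
grip_force: 4.0
time: 7.48
position: [0.5446, 0.1251, 0.1283]
tool_rot: [3.021, -0.861, -0.0]
ft_force: [-0.6, 0.1, 3.6]
grip_width: 0.146
grip_force: 25.0
```

```bash
python3 -m inch '[[0,0,0.1,0,0,5],[0,0,0.3,0,0,15],[0,0,0.5,0,0,25],[0,0,0.7,0,0,35],[0,0,0.8,0,0,40],[0,0,0.8,0,0,40],[0,0,0.8,0,0,40]]' 8 25;python3 -c "
from h import *
s=ctrl.get_state(); print({k:np.round(s[k],3).tolist() for k in ('joint_positions','torque','ft_force')})"
```

```text
time: 8.35
position: [0.5444, 0.1238, 0.1287]
tool_rot: [3.132, 0.221, -0.002]
ft_force: [-2.5, -5.2, 4.6]
grip_width: 0.148
grip_force: 25.0
{'joint_positions': [0.321, 0.237, -0.673, 1.756, 0.159, 1.204, -1.826], 'torque': [-1.067, 0.537, 0.008], 'ft_force': [-2.543, -5.199, 4.57]}
```

```bash
python3 -m inch '[[0,-1.3,0.8,0,0,0],[0,-1.3,1,0,0,10],[0,-1.3,1.2,0,0,20],[0,-1.3,1.4,0,0,30],[0,-1.3,1.6,0,0,40],[0,-1.3,1.6,0,0,40],[0,-1.3,1.6,0,0,40]]' 8 25;python3 -c "
from h import *
s=ctrl.get_state(); print({k:np.round(s[k],3).tolist() for k in ('joint_positions','torque','ft_force')})"
```

```text
time: 9.22
position: [0.545, 0.1226, 0.13]
tool_rot: [2.868, 1.279, -0.001]
ft_force: [1.1, -5.0, -0.2]
grip_width: 0.143
grip_force: 25.0
{'joint_positions': [0.399, 0.253, -0.763, 1.753, 0.188, 1.21, -1.146], 'torque': [-1.114, -0.139, -0.004], 'ft_force': [1.062, -4.955, -0.241]}
```

```bash
python3 -m inch '[[0.4,-1.3,0,0,0,0],[0.4,-1.3,0.2,0,0,10],[0.4,-1.3,0.4,0,0,20],[0.4,-1.3,0.6,0,0,30],[0.4,-1.3,0.8,0,0,40],[0.4,-1.3,0.8,0,0,40],[0.4,-1.3,0.8,0,0,40]]' 8 25;python3 -c "
from h import *
s=ctrl.get_state(); print({k:np.round(s[k],3).tolist() for k in ('joint_positions','torque','ft_force')})
a=ctrl.get_image('side')[0][230:290,214:294,::-1]
cv2.imwrite('pics/c4.png',cv2.resize(a,(800,600),interpolation=cv2.INTER_CUBIC))"
```

```text
time: 10.1
position: [0.5463, 0.1221, 0.131]
tool_rot: [2.256, 2.184, 0.003]
ft_force: [3.5, -2.9, -3.4]
grip_width: 0.145
grip_force: 25.0
{'joint_positions': [0.481, 0.277, -0.862, 1.749, 0.224, 1.216, -0.473], 'torque': [-0.85, -0.844, 0.034], 'ft_force': [3.497, -2.869, -3.412]}
```

View pics/c4.png

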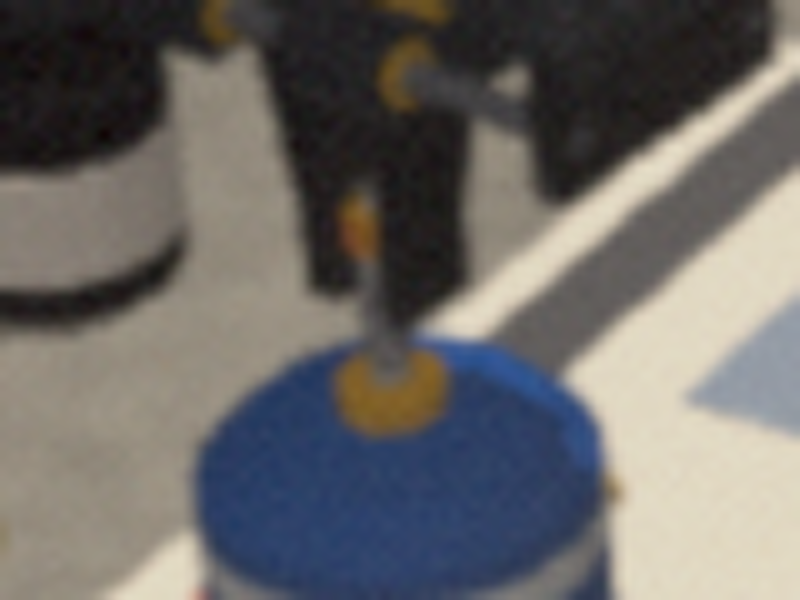

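The nut, now partly hidden at crop (358,222), has clearly climbed from about 235, so it is turning. I'll continue with small corrections.

```bash
python3 -m inch '[[1,-0.6,0,0,0,0],[1,-0.6,0,0,0,10],[1,-0.6,0,0,0,20],[1,-0.6,0.2,0,0,30],[1,-0.6,0.4,0,0,40],[1,-0.6,0.4,0,0,40],[1,-0.6,0.4,0,0,40]]' 8 25;python3 -c "
from h import *
s=ctrl.get_state(); print({k:np.round(s[k],3).tolist() for k in ('joint_positions','torque','ft_force')})"
```

```text
time: 11.02
position: [0.5476, 0.1225, 0.1318]
tool_rot: [1.372, 2.824, 0.004]
ft_force: [4.9, -1.9, -3.9]
grip_width: 0.144
grip_force: 25.0
{'joint_positions': [0.569, 0.313, -0.976, 1.744, 0.274, 1.227, 0.189], 'torque': [-0.451, -1.237, -0.026], 'ft_force': [4.879, -1.945, -3.873]}
```

Held off-centre, the nut is about 2 mm along the pads; the axis works out near (0.546,0.124). I'll open, recentre, turn back and regrip.

```bash
python3 -m inch '[[0,0,0,0,0,0],[0,0,0,0,0,0],[0,0,0,0,0,0]]' 40 5; python3 -m inch '[[0,0,0,0,0,-10],[0,0,0,0,0,-20],[0,0,0,0,0,-30],[0,0,0,0,0,-40],[0,0,0,0,0,-50],[0,0,0,0,0,-60],[0,0,0,0,0,-70],[0,0,0,0,0,-80],[0,0,0,0,0,-90],[0,0,0,0,0,-100],[0,0,0,0,0,-110],[0,0,0,0,0,-110],[0,0,0,0,0,-110]]' 40 5
```

```text
time: 11.4
position: [0.5456, 0.1231, 0.1318]
tool_rot: [-1.37, -2.826, -0.001]
ft_force: [0.3, -0.2, -0.2]
grip_width: 0.397
grip_force: 0.0
time: 13.02
position: [0.5459, 0.1225, 0.1318]
tool_rot: [-3.101, -0.502, 0.0]
ft_force: [-0.3, -1.0, -0.0]
grip_width: 0.461
grip_force: 0.0
```

```bash
python3 -m inch '[[0.1,1.3,0,0,0,0],[0.1,1.3,0,0,0,0],[0.1,1.3,0,0,0,0],[0.1,1.3,0,0,0,0],[0.1,1.3,0,0,0,0],[0.1,1.3,0,0,0,0]]' 8 4; python3 -m inch '[[0,0,0,0,0,0],[0,0,0,0,0,0],[0,0,0,0,0,0]]' 8 25
```

```text
time: 13.78
position: [0.5461, 0.1239, 0.1318]
tool_rot: [-3.102, -0.498, 0.0]
ft_force: [-0.3, 1.0, -0.5]
grip_width: 0.156
grip_force: 4.0
time: 14.15
position: [0.5461, 0.1238, 0.1318]
tool_rot: [-3.102, -0.497, 0.0]
ft_force: [-0.5, 2.0, -0.3]
grip_width: 0.146
grip_force: 25.0
```

Well centred, with small forces. I'll turn about 60° first, then read the forces and torque while it turns.

```bash
python3 -m inch '[[0,0,0.2,0,0,10],[0,0,0.4,0,0,20],[0,0,0.6,0,0,30],[0,0,0.8,0,0,40],[0,0,1,0,0,50],[0,0,1.2,0,0,60]]' 8 25;python3 -c "
from h import *
s=ctrl.get_state(); print({k:np.round(s[k],3).tolist() for k in ('joint_positions','torque')})"
python3 -m inch '[[0,0,0.2,0,0,10],[0,0,0.4,0,0,20],[0,0,0.4,0,0,30]]' 8 25;python3 -c "
from h import *
s=ctrl.get_state(); print({k:np.round(s[k],3).tolist() for k in ('joint_positions','torque')})"
```

```text
time: 14.9
position: [0.5464, 0.1236, 0.133]
tool_rot: [2.432, 1.988, 0.001]
ft_force: [-0.6, 1.7, -0.6]
grip_width: 0.141
grip_force: 25.0
{'joint_positions': [0.452, 0.269, -0.829, 1.745, 0.21, 1.219, -0.632], 'torque': [0.408, -0.1, -0.052]}
time: 15.28
position: [0.547, 0.1223, 0.1333]
tool_rot: [1.836, 2.547, -0.0]
ft_force: [2.4, -0.3, -1.6]
grip_width: 0.147
grip_force: 25.0
{'joint_positions': [0.516, 0.29, -0.908, 1.743, 0.243, 1.226, -0.133], 'torque': [-0.04, -0.515, -0.315]}
```

The torque about z jumped from −0.05 to −0.32 N m, which suggests the stop. I'll nudge a little more to confirm.

```bash
python3 -m inch '[[0,0,0,0,0,8],[0,0,0,0,0,8],[0,0,0,0,0,8]]' 8 25;python3 -c "
from h import *
s=ctrl.get_state(); print({k:np.round(s[k],3).tolist() for k in ('joint_positions','torque')})"
python3 -m inch '[[0,0,0,0,0,8],[0,0,0,0,0,12],[0,0,0,0,0,12]]' 8 25;python3 -c "
from h import *
s=ctrl.get_state(); print({k:np.round(s[k],3).tolist() for k in ('tool_rot','torque')})"
```

```text
time: 15.65
position: [0.5475, 0.1216, 0.1333]
tool_rot: [1.664, 2.661, -0.0]
ft_force: [4.5, -3.5, -3.4]
grip_width: 0.146
grip_force: 25.0
{'joint_positions': [0.533, 0.296, -0.929, 1.742, 0.254, 1.228, -0.009], 'torque': [-0.581, -1.24, 0.064]}
time: 16.02
position: [0.548, 0.1219, 0.1335]
tool_rot: [1.376, 2.82, 0.001]
ft_force: [6.2, -1.5, -4.1]
grip_width: 0.145
grip_force: 25.0
{'tool_rot': [1.376, 2.82, 0.001], 'torque': [-0.395, -1.428, -0.168]}
```

```bash
python3 -m inch '[[0,0,0,0,0,0],[0,0,0,0,0,0],[0,0,0,0,0,0]]' 40 5; python3 -m inch '[[0,0,0,0,0,-10],[0,0,0,0,0,-20],[0,0,0,0,0,-30],[0,0,0,0,0,-40],[0,0,0,0,0,-50],[0,0,0,0,0,-60],[0,0,0,0,0,-70],[0,0,0,0,0,-80],[0,0,0,0,0,-90],[0,0,0,0,0,-90],[0,0,0,0,0,-90]]' 40 5;python3 -m inch '[[0,0,0,0,0,0],[0,0,0,0,0,0],[0,0,0,0,0,0],[0,0,0,0,0,0],[0,0,0,0,0,0],[0,0,0,0,0,0]]' 8 4; python3 -m inch '[[0,0,0,0,0,0],[0,0,0,0,0,0],[0,0,0,0,0,0]]' 8 25; python3 -c "
from h import *
s=ctrl.get_state(); print({k:np.round(s[k],3).tolist() for k in ('tool_rot','torque')})"
```

```text
time: 16.4
position: [0.5457, 0.1239, 0.1333]
tool_rot: [-1.372, -2.826, 0.001]
ft_force: [-0.1, 0.3, -0.3]
grip_width: 0.395
grip_force: 0.0
time: 17.77
position: [0.546, 0.1237, 0.1333]
tool_rot: [2.967, 1.033, -0.0]
ft_force: [0.2, 0.5, -1.0]
grip_width: 0.46
grip_force: 0.0
time: 18.52
position: [0.546, 0.1237, 0.1333]
tool_rot: [-2.968, -1.029, 0.0]
ft_force: [-1.0, 0.7, 0.2]
grip_width: 0.155
grip_force: 4.0
time: 18.9
position: [0.546, 0.1237, 0.1334]
tool_rot: [-2.968, -1.028, 0.0]
ft_force: [-1.4, 0.2, 1.6]
grip_width: 0.144
grip_force: 25.0
{'tool_rot': [-2.968, -1.028, 0.0], 'torque': [0.13, 0.206, 0.024]}
```

```bash
T(){ python3 -c "
from h import *
s=ctrl.get_state(); print(np.round(s['torque'],3))"; }
python3 -m inch '[[0,0,0,0,0,5]]' 8 25;T;python3 -m inch '[[0,0,0,0,0,5]]' 8 25;T;python3 -m inch '[[0,0,0,0,0,10]]' 8 25;T
python3 -m inch '[[0,0,0,0,0,10]]' 8 25;T;python3 -m inch '[[0,0,0,0,0,10]]' 8 25;T
```

```text
time: 19.02
position: [0.5461, 0.1237, 0.1334]
tool_rot: [-2.92, -1.159, 0.0]
ft_force: [-1.3, 0.8, 1.5]
grip_width: 0.142
grip_force: 25.0
[ 0.213  0.171 -0.228]
time: 19.15
position: [0.5465, 0.1241, 0.1334]
tool_rot: [-2.865, -1.287, -0.002]
ft_force: [0.6, 1.5, -1.3]
grip_width: 0.146
grip_force: 25.0
[ 0.409 -0.116 -0.224]
time: 19.27
position: [0.5465, 0.124, 0.1333]
tool_rot: [-2.741, -1.535, -0.002]
ft_force: [1.2, 0.8, -1.5]
grip_width: 0.142
grip_force: 25.0
[ 0.378 -0.062 -0.035]
time: 19.4
position: [0.5465, 0.1241, 0.1334]
tool_rot: [-2.596, -1.769, -0.002]
ft_force: [-0.1, 2.3, -0.6]
grip_width: 0.145
grip_force: 25.0
[ 0.406 -0.126 -0.295]
time: 19.52
position: [0.5464, 0.1238, 0.1333]
tool_rot: [-2.432, -1.989, -0.001]
ft_force: [-0.3, 2.0, 1.1]
grip_width: 0.144
grip_force: 25.0
[ 0.302 -0.017 -0.054]
```

There is high torque straight away and no further climb, so the nut is at its stop. Next I'll release, rise, close the fingers above the tip and look.

```bash
python3 -m inch '[[0,0,0,0,0,0],[0,0,0,0,0,0],[0,0,0,0,0,0],[0,0,20,0,0,0],[0,0,40,0,0,0],[0,0,52,0,0,0],[0,0,52,0,0,0],[0,0,52,0,0,0]]' 40 5; python3 -m inch '[[0,0,0,0,0,0],[0,0,0,0,0,0],[0,0,0,0,0,0],[0,0,0,0,0,0],[0,0,0,0,0,0],[0,0,0,0,0,0]]' 0 10;  python3 -c "
from h import *
s=ctrl.get_state(); print(np.round(s['torque'],3), proj('side',[.546,.124,.18]))
a=ctrl.get_image('side')[0][225:285,214:294,::-1]
cv2.imwrite('pics/c5.png',cv2.resize(a,(800,600),interpolation=cv2.INTER_CUBIC))"
```

```text
time: 20.52
position: [0.5459, 0.1233, 0.185]
tool_rot: [-2.438, -1.981, 0.001]
ft_force: [-0.9, -1.1, 0.3]
grip_width: 0.46
grip_force: 0.0
time: 21.28
position: [0.5462, 0.1235, 0.1854]
tool_rot: [2.438, 1.981, 0.0]
ft_force: [-0.0, 0.1, -0.0]
grip_width: 0.006
grip_force: 0.0
[-0.033 -0.073  0.032] [251.12137131 248.04283262]
```

View pics/c5.png

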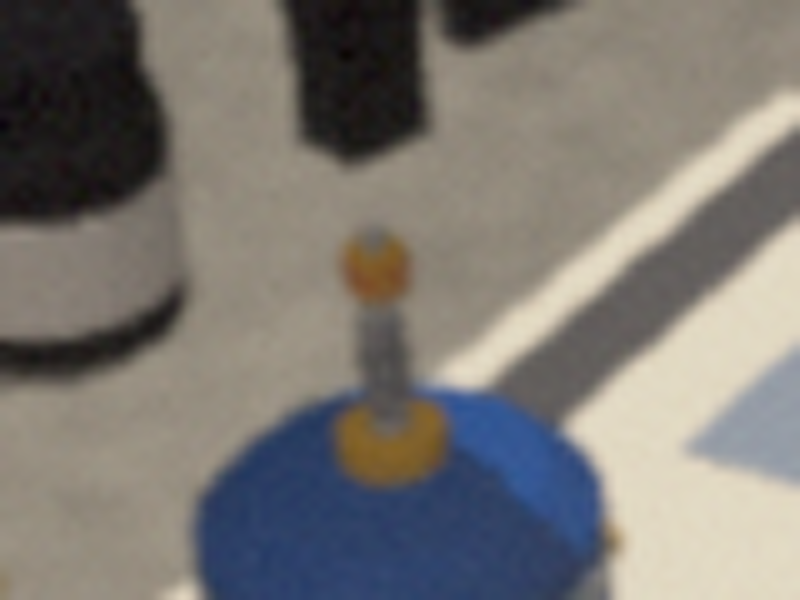

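The nut is now at crop (376,268), with only a short stub of tip above it at (374,235), so it has climbed. The closed fingertips hang straight above, ending near (350,155). I'll go down in small steps and watch the force.

```bash
python3 -m inch '[[0,0.4,-5,0,0,0],[0,0.4,-10,0,0,0],[0,0.4,-14,0,0,0],[0,0.4,-14,0,0,0],[0,0.4,-14,0,0,0]]' 0 10; for i in 1 2 3 4 5 6; do :; done; python3 -m inch '[[0,0,-1,0,0,0],[0,0,-1,0,0,0]]' 0 10 | grep -E 'pos|ft'; python3 -m inch '[[0,0,-1,0,0,0],[0,0,-1,0,0,0]]' 0 10 | grep -E 'pos|ft';python3 -m inch '[[0,0,-1,0,0,0],[0,0,-1,0,0,0]]' 0 10 | grep -E 'pos|ft'
```

```text
time: 21.95
position: [0.5462, 0.124, 0.1714]
tool_rot: [2.438, 1.981, 0.0]
ft_force: [0.4, -0.6, -0.7]
grip_width: 0.006
grip_force: 0.0
position: [0.5462, 0.1239, 0.1704]
ft_force: [-0.3, 0.0, 0.8]
position: [0.5461, 0.1239, 0.1693]
ft_force: [-0.7, 0.5, -0.0]
position: [0.5461, 0.1239, 0.1683]
ft_force: [0.4, -0.1, 0.7]
```

```bash
python3 -m inch '[[0,0,-1,0,0,0],[0,0,-1,0,0,0]]' 0 10 | grep -E 'pos|ft'; python3 -m inch '[[0,0,-1,0,0,0],[0,0,-1,0,0,0]]' 0 10 | grep -E 'pos|ft';python3 -m inch '[[0,0,-1,0,0,0],[0,0,-1,0,0,0]]' 0 10 | grep -E 'pos|ft'
```

```text
position: [0.5461, 0.1239, 0.1673]
ft_force: [0.2, -0.4, 0.1]
position: [0.5461, 0.1239, 0.1663]
ft_force: [-0.4, 0.3, 0.8]
position: [0.5461, 0.1239, 0.1653]
ft_force: [-0.9, 0.2, -0.9]
```

```bash
python3 -m inch '[[0,0,-1,0,0,0],[0,0,-1,0,0,0]]' 0 10 | grep -E 'pos|ft'; python3 -m inch '[[0,0,-1,0,0,0],[0,0,-1,0,0,0]]' 0 10 | grep -E 'pos|ft'
```

```text
position: [0.5462, 0.1239, 0.1643]
ft_force: [0.0, 0.1, 0.1]
position: [0.5461, 0.1239, 0.1633]
ft_force: [-1.5, -0.5, 0.4]
```

```bash
python3 -m inch '[[0,0,-1,0,0,0],[0,0,-1,0,0,0]]' 0 10 | grep -E 'pos|ft'; python3 -m inch '[[0,0,-1,0,0,0],[0,0,-1,0,0,0]]' 0 10 | grep -E 'pos|ft'
```

```text
position: [0.5461, 0.1239, 0.1623]
ft_force: [-0.1, 0.7, 0.5]
position: [0.5463, 0.124, 0.1619]
ft_force: [-1.6, -0.2, 4.6]
```

Contact at reported z≈0.162 (4.6 N). I'll press on in steps until about 4 mm down.

```bash
for k in 1; do python3 -m inch '[[0,0,-1,0,0,0],[0,0,-1,0,0,0]]' 0 10 | grep -E 'pos|ft'; python3 -m inch '[[0,0,-1,0,0,0],[0,0,-1,0,0,0]]' 0 10 | grep -E 'pos|ft'; done
```

```text
position: [0.5463, 0.1239, 0.1607]
ft_force: [-1.4, -1.2, 4.9]
position: [0.5463, 0.124, 0.1597]
ft_force: [-1.9, -1.1, 5.8]
```

```bash
python3 -m inch '[[0,0,-1,0,0,0],[0,0,-1,0,0,0]]' 0 10 | grep -E 'pos|ft'; python3 -m inch '[[0,0,-0.6,0,0,0],[0,0,-0.6,0,0,0]]' 0 10 | grep -E 'pos|ft'
```

```text
position: [0.5463, 0.124, 0.1589]
ft_force: [-1.5, -0.8, 6.0]
position: [0.5464, 0.124, 0.1584]
ft_force: [-1.8, -0.9, 6.6]
```

```bash
python3 -m inch '[[0,0,-0.5,0,0,0],[0,0,-0.5,0,0,0]]' 0 10 | grep -E 'pos|ft'; python3 -m inch '[[0,0,-0.5,0,0,0],[0,0,-0.5,0,0,0]]' 0 10 | grep -E 'pos|ft'
```

```text
position: [0.5464, 0.124, 0.158]
ft_force: [-2.4, -0.5, 7.9]
position: [0.5464, 0.124, 0.1578]
ft_force: [-2.0, -1.0, 9.1]
```

```bash
python3 -m inch '[[0,0,-0.4,0,0,0],[0,0,-0.4,0,0,0]]' 0 10 | grep -E 'pos|ft'
```

```text
position: [0.5465, 0.124, 0.1577]
ft_force: [-4.0, -1.6, 11.3]
```

The force rises steeply with no more travel, so the tip is on its hard stop at about 11 N. I'll hold for more than 2 s, then lift gently.

```bash
python3 -m inch '[[0,0,0,0,0,0],[0,0,0,0,0,0],[0,0,0,0,0,0],[0,0,0,0,0,0],[0,0,0,0,0,0],[0,0,0,0,0,0],[0,0,0,0,0,0],[0,0,0,0,0,0],[0,0,0,0,0,0],[0,0,0,0,0,0],[0,0,0,0,0,0],[0,0,0,0,0,0],[0,0,0,0,0,0],[0,0,0,0,0,0],[0,0,0,0,0,0],[0,0,0,0,0,0],[0,0,0,0,0,0],[0,0,0,0,0,0],[0,0,0,0,0,0],[0,0,0,0,0,0]]' 0 10 | grep -E 'time|pos|ft'; python3 -m inch '[[0,0,1,0,0,0],[0,0,2,0,0,0],[0,0,3,0,0,0],[0,0,4,0,0,0],[0,0,6,0,0,0],[0,0,10,0,0,0],[0,0,20,0,0,0],[0,0,40,0,0,0],[0,0,80,0,0,0],[0,0,80,0,0,0],[0,0,80,0,0,0]]' 0 10; python3 -c "
from h import *
p=ctrl.get_image('side')[0]
a=cv2.resize(p[225:285,214:294,::-1],(400,300),interpolation=cv2.INTER_CUBIC);b=cv2.resize(p[100:340,150:470,::-1],(400,300))
cv2.imwrite('pics/c6.png',np.hstack([a,b]))"
```

```text
time: 28.7
position: [0.5465, 0.124, 0.1577]
ft_force: [-3.5, -0.9, 9.6]
time: 30.08
position: [0.5463, 0.1239, 0.2369]
tool_rot: [2.437, 1.981, 0.001]
ft_force: [-0.1, 0.1, 0.1]
grip_width: 0.007
grip_force: 0.0
```

View pics/c6.png

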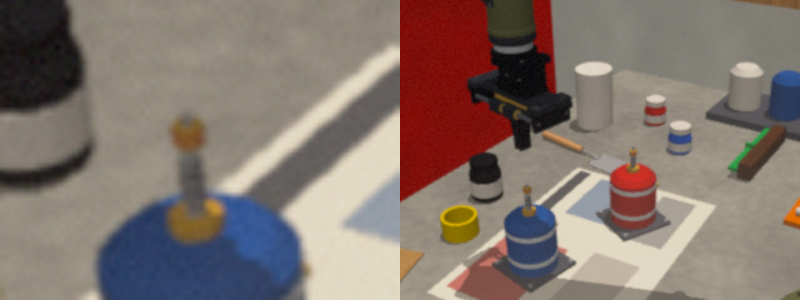

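The tip has sprung back at crop (187,120) above the raised nut at (188,134). The gripper is clear and the other items have not moved.

```bash
python3 -c "
from bench import ctrl
print(ctrl.close_job())"
```

```text
the job is handed in; nothing more can be done
None
```

The job is handed in: I unscrewed the blue canister's lock nut to its stop, pressed the tip onto its hard stop (about 11 N) and held it for over 2 s, then let it spring back; I touched nothing else, and the clock read about 30 s.

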